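Draw the spare cross-rail out of the pedal board's bay

TASK

Raise the clear lid at the open end of the pedal board (away from its two pedals) until it leans just past upright, about 100 degrees from shut, and let go so that it stays there. Then take the long aluminium cross-rail out of the bay underneath: it is longer than the opening, so bring its near-hatch end up first and draw it out at a slant. Finish while still holding the rail in the gripper, motionless, the whole of it well clear above the deck and touching nothing else (do not put it down); the lid stays as you set it and the teal pedal, pick box and tweezer stay where they are.

Things in the scene. Friction and masses are not known exactly. Their poses are not given: they have to be found in the camera images.
- board: Matte black pedal board frame fixed to the bench, a box 170 (x) by 380 (y) by 70 mm high. Origin: centre of its underside; z up, y along its length, x away from the robot; yaw up to 0.2 rad. 8 mm outer walls, 6 mm deck (underside at 64 mm). Two fixed pedals (yellow, red) stand on the deck at local y +34 to +174 mm, tops 110 mm, their switches 122 mm above the bench.
- hatch (a point): Centre of the hatch opening in the deck, at deck-top height (70 mm above the bench), at board-local (0, -117, 70) mm. The opening runs 130 mm along the board's y (local y -182 at the end wall to -52 at the deck's edge) and 154 mm along x, wall to wall. The end wall and side walls are as high as the deck.
- bay (a point): Centre of the bay's floor, board-local (0, -60, 5) mm. The bay runs from local y -182 to +62 mm, so it goes on 114 mm under the deck; 154 mm wide. Two rubber ribs across its floor, 8 mm wide at local y -90 and -28 mm, tops 21 mm above the bench, carry the rail.
- lid (a joint): Angle of the clear lid, rad: 0 shut, grows as it opens, pi/2 upright, limit 2.6; starts at 0 to 0.4. Stiff friction hinge (0.35 N m): it stays where it is left. Lid 166 mm from hinge to free edge, 138 mm wide, 6 mm thick (lying 0 to 6 mm above the hinge axis when shut). The free edge faces the robot and swings up and away.
- lid_hinge (a point): Middle of the lid's hinge axis, which is horizontal and parallel to the board's y, along the lid's edge farthest from the robot: board-local (81, -117, 70) mm.
- lid_handle (a point): Middle of the lid's steel bar handle: a round bar 10 mm thick, 84 mm long, parallel to the board's y, on 8 mm posts at its ends. With the lid shut it lies 148 mm from the hinge axis towards the robot and 48 mm above it (37 mm clear gap between bar and lid). Moves with the lid.
- rail: Loose spare cross-rail: aluminium bar with red end caps, 220 mm long (local y), 14 x 14 mm section, 0.08 to 0.17 kg. Origin: centre of its underside. It lies on the ribs (centre line 28 mm above the bench), nearly parallel to the board's y, one end under the hatch 4 to 20 mm from the end wall, about 100 mm of the other hidden under the deck.
- rail_lead (a point): Centre of the rail's end face under the hatch opening (the rail's -y end).
- rail_tail (a point): Centre of the rail's other end face (+y end), at first under the deck.
- tremolo: Loose teal tremolo pedal, 115 x 68 x 42 mm, knobs to 54 mm. Bystander. Origin: centre of its underside.
- pick_box: Transparent pick box with its flip-top lid shut, coloured picks inside, 64 x 92 x 30 mm. Bystander. Origin: centre of its underside.
- tweezer: Stainless steel tweezer lying flat, 130 mm long, 6 mm high. Bystander. Origin: middle of its underside.

How it is judged:
By the outcome, as a careful person would: the job done as asked, in the order asked, and still so for the second after the job is handed in, while the arm keeps its last pose, push and grip.
It also fails if it takes over 54 s, if anything falls off the work surface, if the arm or the gripper's body presses on something with over 40 N, if the wrist force passes 120 N, or if a joint passes its speed limit or range.

ROBOT

A 7-joint arm with a two-finger parallel gripper is mounted at the origin on the work surface. World frame = base frame: x ahead of the robot, y to its left, z up, the work surface at z = 0. Lengths are in m, angles in degrees, forces in N, time in s.
With the tool pointing down it reaches from about 0.4 to 0.85 m from the base axis. Payload 10.4 kg.
Tool frame: the origin (TCP) lies at the very end of the fingers, on their centre line; the grasp point (between the pads) lies arm.hold_point_z behind it (arm.hold_point_z is the distance from the TCP to the grasp point, in m); z points along the fingers, y is the line along which they close (so a half turn about z gives the same grasp; the last joint's range is limited). The gripper opens to 85 mm and grips with 20 to 120 N. Pads are 22 mm wide; open, the fingers measure 114 mm over their backs; the gripper's body (76 mm by 85 mm) begins 54 mm behind the grasp point. The pads swing forward as they close: fully open they stand 13 mm farther back than shut.
Start: joints at [-1.295, 19.034, -3.707, 83.658, 1.238, 77.344, -5.071], TCP at [0.625, 0, 0.203] pointing down, gripper open.
Joint ranges: [-148.97, 148.97], [-28.65, 121.19], [-84.17, 76.75], [9.2, 138.47], [-72.65, 252.65], [3.7, 117.97], [-149.18, 149.18]. Speed limits (degrees/s): [127.2, 127.2, 159.86, 159.86, 180, 180, 180].

INTERFACE

Orientations are given as a 3x3 rotation matrix whose columns are the frame's x, y, z axes.
In Python, from cell import arm, viewer, ticket gives the robot as it stands. The module is installed in compiled form; this text tells all that it offers.
- The arm moves only by the tool servo_tool, never from a script. Its argument "series" is a list that holds one entry, the list of rows, each a list of 4 numbers: the shift along the world's x, y, z normalised to -1 to 1, where 1 is 40 cm, then the turn about the world's z normalised to -1 to 1, where 1 is 180 degrees. A call has 1 to 20 rows; each row is the pose to reach, as a shift and turn from the pose commanded when the call began, turning the shorter way round; what a row does not reach only later rows make up. A row lasts 1/8 s, in which the tool goes at most 62.5 mm and 10.7 degrees, less where a joint would pass 70% of its speed; a pose out of reach is approached as far as the arm can. A call with a number of a shift or a turn outside -1 to 1 is refused whole. A call with a gripper value outside its range is refused whole. "fingers" is the opening, from 0 (shut) to 1 (fully open), set as the call begins (left out, the last holds). The fingers move at their own pace and stop on an object; "squeeze" is the grip in N (left out, the last holds). Time passes only in rows, so rows that repeat a pose let the fingers close. It gives the time, the measured TCP pose, the force, the opening and the grip force at its end, in the units of the state.
- arm.state(): the state, without advancing time (a new reading comes with each control period).
- viewer.camera(name): name is "scene" or "side" or "wrist"; returns the picture (420x560x3 uint8, red, green, blue); there is no depth.
- viewer.camera_model(name): a dict with "K" (3x3 intrinsics, pixels), "dist_coeffs" ([k1, k2, p1, p2, k3] as OpenCV has them; the pictures are not rectified), "world_to_cam" (4x4, takes a point from world to camera coordinates). Camera axes: x right, y down, z forward; pixel columns grow to the right and rows downward; lengths in m; the calibration is good to about 2 mm. A picture is of the moment at which its call begins: read the wrist's pose just before it. camera_model takes no time and is no camera call; for the wrist camera it gives the pose at the moment of the call.
- ticket.hand_in(): hands the job in; it is judged then, once.
The state is a dict: "time": time; "joints": joint angles; "qvel": joint speeds; "joint_torque": joint torques, N m; "ee_pos": TCP position; "tcp_rot": TCP orientation; "ft_force": force on the tool from outside, world axes, zero at the start; "ft_torque": the same for the moment, N m; "opening": finger opening in m; "gripper_force": force on a finger pad.
Only numpy, scipy, OpenCV 4.12 (cv2) and the standard library are available. Lean on these libraries where they do the work, as an engineer would, in place of code of your own. Each camera call takes 0.05 s, during which the arm holds its last target. There are 200 camera calls.

## Working session

There is one attempt and no reset: what is moved stays moved. The work goes in short steps, Python scripts to look and compute and a tool call to move; the robot and the scene stay as the last step left them, time stands still between calls to the robot, and variables do not carry over. Pictures are saved under pics/ and viewed, at most 10 in all, crops included, and the job is handed in when it is done.

Besides the shell and the picture viewer there is one more tool, called after "Request:" as name([rows], argument=value, ...), one row to a line, values as JSON. servo_tool: Moves the arm, as the interface text tells. Its arguments: {"type":"object","properties":{"series":{"type":"array"},"fingers":{"type":"number"},"squeeze":{"type":"number"}},"required":["series"]}

```bash
mkdir -p pics
python3 - <<'E'
from cell import arm, viewer
import cv2, numpy as np
print(arm.state(), arm.hold_point_z)
a=viewer.camera("scene");b=viewer.camera("side")
for n,i in(("scene",a),("side",b)):
    cv2.imwrite(f"pics/{n}0.png",i[:,:,::-1]); m=viewer.camera_model(n); print(n,m)
E
```

```text
{'time': 0.0, 'joints': array([-1.29622383, 19.071815  , -3.70644454, 83.70628978,  1.23992558,
       77.34505477, -5.07201537]), 'qvel': array([-0.00921594, -0.01720324, -0.02915139,  0.0514015 , -0.01445698,
       -0.04239018, -0.0191617 ]), 'joint_torque': array([ 4.98105128e-04, -6.25449800e+01,  4.97091911e-02, -3.91610491e+01,
        1.63588714e-02,  9.83294769e-03, -6.01235030e-06]), 'ee_pos': array([ 6.24571981e-01, -1.48694965e-05,  2.02415334e-01]), 'tcp_rot': array([[-2.04566503e-05,  9.99998950e-01, -1.44875900e-03],
       [ 9.99999993e-01,  2.02940444e-05, -1.12252720e-04],
       [-1.12223201e-04, -1.44876129e-03, -9.99998944e-01]]), 'ft_force': array([-0.17029194,  0.16028971, -0.65872262]), 'ft_torque': array([ 0.01705981, -0.04194348,  0.00549406]), 'gripper_force': 0.0, 'opening': 0.08539393082715438} 0.0187
scene {'K': array([[398.0723977 ,   0.        , 280.22410103],
       [  0.        , 398.0723977 , 205.42286858],
       [  0.        ,   0.        ,   1.        ]]), 'dist_coeffs': array([0.03287983, 0.        , 0.        , 0.        , 0.        ]), 'world_to_cam': array([[ 0.55901672,  0.82913475,  0.00599008, -0.22665637],
       [ 0.67548781, -0.45121201, -0.58320147, -0.34682198],
       [-0.4808498 ,  0.3300656 , -0.81230546,  1.34213508],
       [ 0.        ,  0.        ,  0.        ,  1.        ]])}
side {'K': array([[380.74348052,   0.        , 279.52232965],
       [  0.        , 380.74348052, 200.70467436],
       [  0.        ,   0.        ,   1.        ]]), 'dist_coeffs': array([-0.07782243,  0.        ,  0.        ,  0.        ,  0.        ]), 'world_to_cam': array([[ 0.99658374, -0.08251516,  0.00347867, -0.55050304],
       [-0.04178151, -0.54005731, -0.84059051,  0.03735334],
       [ 0.07124014,  0.83757349, -0.54165994,  0.94614165],
       [ 0.        ,  0.        ,  0.        ,  1.        ]])}
```

View pics/scene0.png

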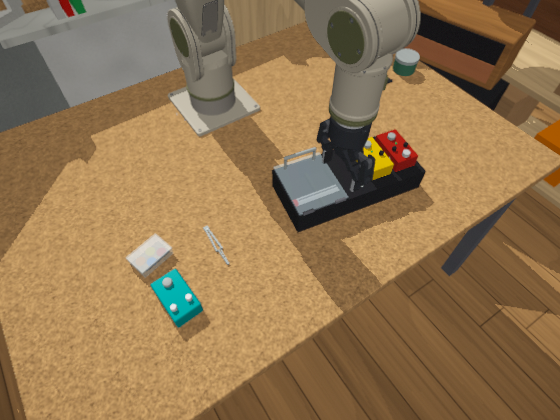

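View pics/side0.png

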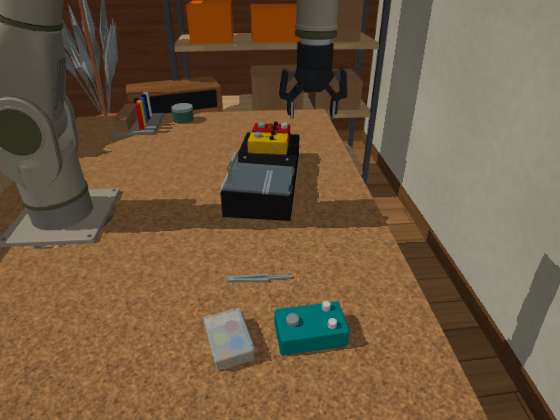

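The scene view shows the board with its lid end at about (275-345, 150-222), and the side view at (225-300, 125-215). The lid is nearly shut. I'll zoom in on both.

Run:
```python
import cv2, numpy as np
a=cv2.imread("pics/scene0.png")[140:230,265:430]; b=cv2.imread("pics/side0.png")[115:225,215:310]
a=cv2.resize(a[:, :80],None,fx=5,fy=5,interpolation=cv2.INTER_CUBIC); b=cv2.resize(b,None,fx=4,fy=5,interpolation=cv2.INTER_CUBIC)
o=np.zeros((560,800,3),np.uint8); o[:a.shape[0],:400]=a; o[:b.shape[0],410:410+b.shape[1]]=b
for i in range(0,400,50):
  cv2.putText(o,str(265+i//5),(i,465),0,.4,(255,255,255),1)
cv2.imwrite("pics/z0.png",o)
```

```text
(no output)
```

View pics/z0.png

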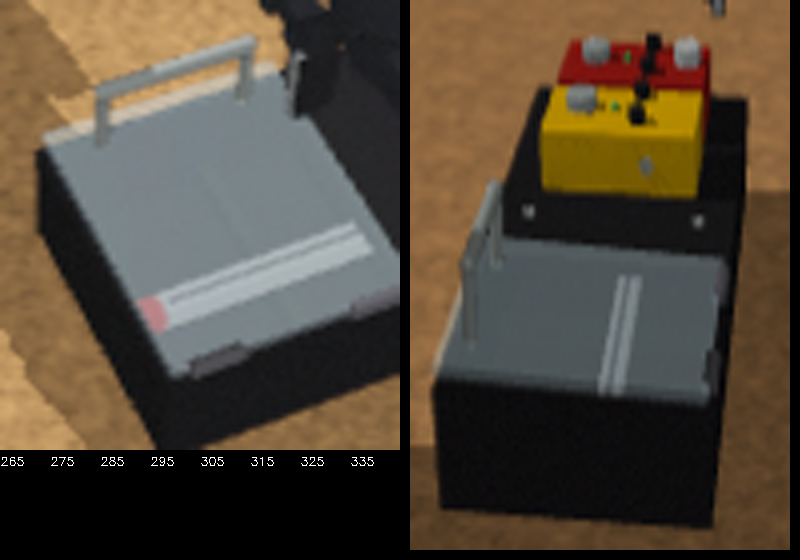

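The crop shows the board's wall corners, the lid almost shut, the handle bar with its ends at scene (285,158) and (316,148), and the rail near the far (+x) side. Next I'll fit the board pose and lid angle.

```bash
cat > h.py <<'E'
import cv2, numpy as np
from cell import arm, viewer
def proj(n,P,m=None):
    m=m or viewer.camera_model(n); W=m["world_to_cam"]
    return cv2.projectPoints(np.array(P,float).reshape(-1,3),cv2.Rodrigues(W[:3,:3])[0],W[:3,3],m["K"],m["dist_coeffs"])[0][:,0]
def onz(n,uv,z,m=None):
    m=m or viewer.camera_model(n); W=m["world_to_cam"]
    p=cv2.undistortPoints(np.array(uv,float).reshape(-1,1,2),m["K"],m["dist_coeffs"])[:,0]
    d=np.c_[p,np.ones(len(p))]@W[:3,:3]; c=-W[:3,:3].T@W[:3,3]
    return c+d*((z-c[2])/d[:,2])[:,None]
def b2w(p,P):
    c,s=np.cos(p[2]),np.sin(p[2]); P=np.array(P,float).reshape(-1,3)
    return np.c_[p[0]+c*P[:,0]-s*P[:,1],p[1]+s*P[:,0]+c*P[:,1],P[:,2]]
def bar(th,r=.148,h=.048):
    x=.081-r*np.cos(th)+h*np.sin(th)   # towards robot = -x ; handle normal rotates to +x
    z=.07+r*np.sin(th)+h*np.cos(th)
    return [[x,-.117-.042,z],[x,-.117+.042,z]]
E
python3 - <<'E'
from h import *
from scipy.optimize import least_squares
ob=[("scene",(297.6,229.4),(.085,-.19,0)),("scene",(272.6,170),(-.085,-.19,.07)),
("side",(221.3,191.4),(-.085,-.19,.07)),("side",(222.5,216.6),(-.085,-.19,0)),("side",(290.5,220.2),(.085,-.19,0)),
("side",(291.5,194.6),(.085,-.19,.07)),("side",(299.2,135),(.085,.19,.07)),("side",(248.8,132.6),(-.085,.19,.07))]
hb=[("scene",(285,158.4),0),("scene",(315.6,148.4),1),("side",(230.5,163),0),("side",(236.2,151.8),1)]
def f(p):
    r=[proj(n,b2w(p,q))[0]-uv for n,uv,q in ob]
    r+=[proj(n,b2w(p,bar(p[3])[i]))[0]-uv for n,uv,i in hb]
    return np.ravel(r)
s=least_squares(f,[.6,.1,0,.05],loss="soft_l1"); print(s.x); print(f(s.x).reshape(-1,2).round(1))
print(b2w(s.x,bar(s.x[3])), b2w(s.x,[.081,-.117,.07]))
r=onz("scene",[(295.4,202.6),(337,188.5)],.03);print("rail",r)
p=s.x; c,sn=np.cos(p[2]),np.sin(p[2]); d=r[:,:2]-p[:2]; print(d@np.array([[c,-sn],[sn,c]]))
E
```

```text
[ 0.52639999  0.14149433 -0.18189826  0.0331486 ]
[[-0.3  2.5]
 [-0.8 -0.8]
 [-0.4 -0. ]
 [ 0.6 -1.3]
 [ 0.5 -0.7]
 [ 0.1  0.7]
 [ 1.  -2.2]
 [-1.1 -2. ]
 [ 0.5 -0.9]
 [-1.  -0.3]
 [-0.3  3.2]
 [ 0.8 -0.7]]
[[ 0.43338731 -0.0030649   0.12287873]
 [ 0.44858264  0.07954928  0.12287873]] [[0.58489872 0.01177194 0.07      ]]
rail [[ 0.51249086 -0.02348082  0.03      ]
 [ 0.53677964  0.09900823  0.03      ]]
[[ 0.01616383 -0.16476952]
 [ 0.01789401 -0.03990752]]
```

Request:
servo_tool([
  [[-0.12,0.025,0,-0.02],[-0.24,0.05,0,-0.04],[-0.36,0.08,-0.01,-0.058],[-0.46,0.095,-0.02,-0.058],[-0.46,0.095,-0.02,-0.058]],
])

```text
time: 0.72
ee_pos: [0.4389, 0.0383, 0.195]
tcp_rot: [[0.18, 0.984, -0.0], [0.984, -0.18, -0.0], [-0.0, -0.0, -1.0]]
ft_force: [0.8, -0.4, 0.2]
opening: 0.0855
gripper_force: 0.0
```

Run:
```python
from h import *
m=viewer.camera_model("wrist"); i=viewer.camera("wrist"); s=viewer.camera("side")
np.save("w1.npy",m,allow_pickle=True)
p=np.array([.5264,.1415,-.182,.033])
print(proj("wrist",b2w(p,bar(p[3])),m), arm.state()["ee_pos"])
o=np.zeros((420,800,3),np.uint8); o[:,:560]=i[:,:,::-1]
c=cv2.resize(s[110:225,215:275],None,fx=4,fy=3.6,interpolation=cv2.INTER_CUBIC)[:,:,::-1]; o[:c.shape[0],560:800]=c[:420,:240]
cv2.imwrite("pics/w1.png",o)
```

```text
[[284.88095034 256.24368646]
 [285.34488273 159.410934  ]] [0.44128809 0.0379123  0.19545623]
```

View pics/w1.png

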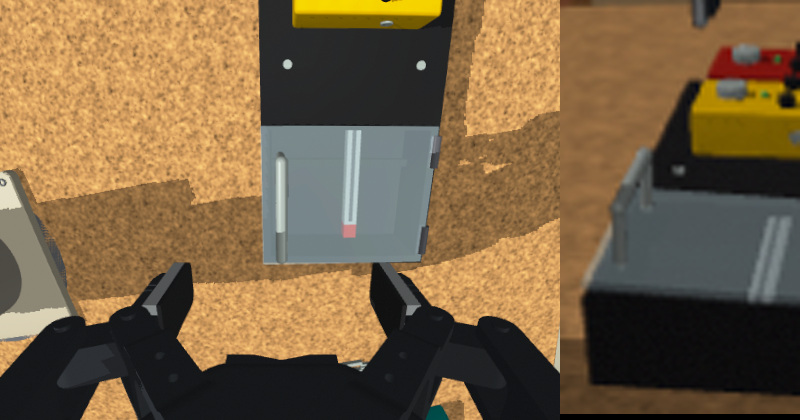

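The wrist view shows the bar at (281,156)-(281,262), the lid hinge tabs on the right, and the rail from its red end at (349,232) up to (353,130). I'll refit with these points.

Run:
```python
from h import *
from scipy.optimize import least_squares
m=np.load("w1.npy",allow_pickle=True).item()
C=-m["world_to_cam"][:3,:3].T@m["world_to_cam"][:3,3]; print("cam",C, m["world_to_cam"][2,:3])
ob=[("scene",(297.6,229.4),(.085,-.19,0)),("scene",(272.6,170),(-.085,-.19,.07)),
("side",(221.3,191.4),(-.085,-.19,.07)),("side",(222.5,216.6),(-.085,-.19,0)),("side",(290.5,220.2),(.085,-.19,0)),
("side",(291.5,194.6),(.085,-.19,.07)),("side",(299.2,135),(.085,.19,.07)),("side",(248.8,132.6),(-.085,.19,.07)),
("wrist",(261,126),(-.085,-.052,.07)),("wrist",(264,263),(-.085,-.19,.07))]
hb=[("scene",(285,158.4),0),("scene",(315.6,148.4),1),("side",(230.5,163),0),("side",(236.2,151.8),1),("wrist",(281,156),1),("wrist",(281,259),0)]
M={"scene":None,"side":None,"wrist":m}
def f(p):
    r=[(proj(n,b2w(p,q),M[n])[0]-uv)*(.5 if n=="wrist" else 1) for n,uv,q in ob]
    r+=[(proj(n,b2w(p,bar(p[3])[i]),M[n])[0]-uv)*(.5 if n=="wrist" else 1) for n,uv,i in hb]
    return np.ravel(r)
s=least_squares(f,[.53,.14,-.18,.05],loss="soft_l1");p=s.x; print(p); print(f(p).reshape(-1,2).round(1))
print(b2w(p,bar(p[3])).mean(0), b2w(p,[.081,-.117,.07]))
r=onz("wrist",[(349,237),(353,130)],.035,m); d=r[:,:2]-p[:2];c,sn=np.cos(p[2]),np.sin(p[2]); print("rail",r,d@np.array([[c,-sn],[sn,c]]))
for t in np.radians([2,20,40,60,80,90,100,102]):print(np.degrees(t).round(),b2w(p,bar(t)).mean(0).round(4))
```

```text
cam [0.45124554 0.11111591 0.3651858 ] [-0.05311104 -0.28501787 -0.95704965]
[ 0.52491838  0.14249991 -0.17989085  0.02480976]
[[-0.2  2. ]
 [-0.8 -1.2]
 [-0.9 -0.2]
 [ 0.2 -1.5]
 [-0.  -1. ]
 [-0.4  0.5]
 [ 0.3 -2.3]
 [-1.7 -2. ]
 [ 0.6  0.5]
 [ 0.3 -1.1]
 [ 0.5 -1.1]
 [-1.2 -0.5]
 [-1.   3.5]
 [ 0.1 -0.4]
 [ 1.   1.2]
 [ 0.9 -2. ]]
[0.43928199 0.0391545  0.1216567 ] [[0.5836774  0.01289522 0.07      ]]
rail [[ 0.50477278 -0.03376691  0.035     ]
 [ 0.52321789  0.08585102  0.035     ]] [[ 0.01171754 -0.17702694]
 [ 0.0084627  -0.05603902]]
2.0 [0.4398 0.0391 0.1231]
20.0 [0.463  0.0348 0.1657]
40.0 [0.5025 0.0277 0.2019]
60.0 [0.5518 0.0187 0.2222]
80.0 [0.6049 0.009  0.2241]
90.0 [0.6309 0.0043 0.218 ]
100.0 [ 6.555e-01 -2.000e-04  2.074e-01]
102.0 [ 0.6601 -0.001   0.2048]
```

Request:
servo_tool([
  [[-0.002,0.003,-0.1,0],[-0.003,0.003,-0.2,0],[-0.003,0.003,-0.225,0],[-0.003,0.003,-0.225,0]],
], fingers=1)

```text
time: 1.32
ee_pos: [0.4403, 0.0391, 0.1055]
tcp_rot: [[0.181, 0.983, -0.001], [0.983, -0.181, 0.0], [-0.0, -0.001, -1.0]]
ft_force: [-0.6, 0.7, 0.6]
opening: 0.0853
gripper_force: 0.0
```

Request:
servo_tool([
  [[0,0,0,0],[0,0,0,0],[0,0,0,0],[0,0,0,0],[0,0,0,0],[0,0,0,0]],
], fingers=0, squeeze=25)

```text
time: 2.08
ee_pos: [0.4398, 0.0392, 0.1053]
tcp_rot: [[0.181, 0.983, 0.0], [0.983, -0.181, 0.0], [0.0, 0.0, -1.0]]
ft_force: [-0.5, -0.4, -0.3]
opening: -0.0001
gripper_force: 0.0
```

The fingers closed on nothing, so I'll look.

Run:
```python
from h import *
i=viewer.camera("wrist"); s=viewer.camera("side"); c0=viewer.camera("scene")
o=np.zeros((600,800,3),np.uint8); o[:300,:400]=cv2.resize(i,(400,300))
o[:,400:]=cv2.resize(s[90:210,190:270],(400,600),interpolation=cv2.INTER_CUBIC)
o[300:,:400]=cv2.resize(c0[100:190,240:360],(400,300),interpolation=cv2.INTER_CUBIC)
cv2.imwrite("pics/m2.png",o[:,:,::-1])
```

```text
(no output)
```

View pics/m2.png

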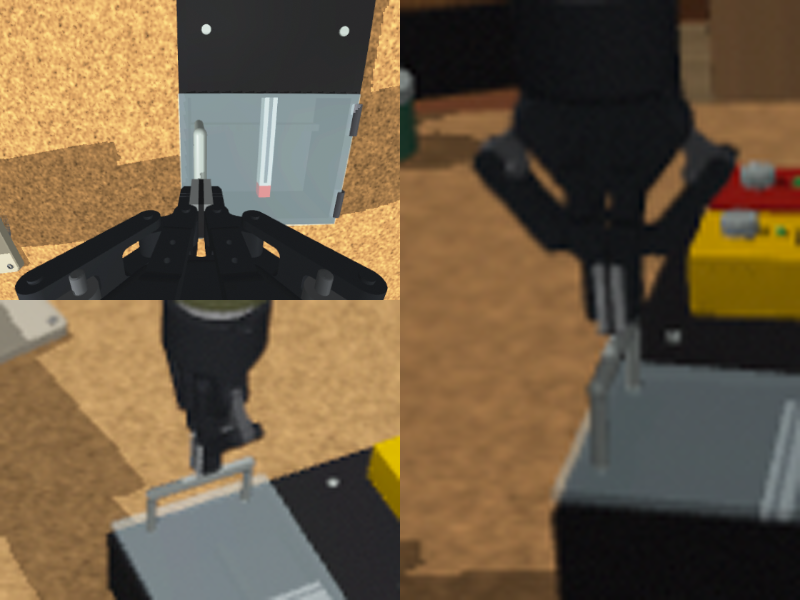

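Run:
```python
from h import *
s=arm.state(); e=s["ee_pos"]
print(e, s["opening"],proj("side",e),proj("scene",e),proj("wrist",e))
print("tip seen side (232,156) scene (301.5,151)")
# triangulate seen tip and handle ends
from scipy.optimize import least_squares
def tri(a,b,w=None):
    r=least_squares(lambda P:np.r_[proj("side",P)[0]-a,proj("scene",P)[0]-b],[.44,.04,.12]); return r.x.round(4),r.fun.round(1)
print("tip",tri((232,156),(301.5,151)))
print("bar0",tri((190+207/5,90+357/5),(240+152*.3,100+193*.3)))
print("bar1",tri((190+228/5,90+325/5),(240+250*.3,100+163*.3)))
```

```text
[0.43979575 0.0392065  0.10522306] -0.00010816981384028698 [[233.64561808 164.568525  ]] [[299.92379372 156.93942942]] [[283.03631156 245.25515275]]
tip seen side (232,156) scene (301.5,151)
tip (array([0.4378, 0.0443, 0.1255]), array([ 0.4,  0.4, -0.1, -0.6]))
bar0 (array([ 0.4395, -0.0079,  0.1354]), array([ 1. ,  1. , -0.2, -1.5]))
bar1 (array([0.4434, 0.0863, 0.1098]), array([-0.3, -0.3,  0.1,  0.5]))
```

The fingertips appear to sit on top of the bar, about 20 mm short of the reported TCP. I'll open, go 18 mm lower and close again.

Request:
servo_tool([
  [[0,0,0,0],[0,0,0,0],[0,0,0,0],[0,0,-0.022,0],[0,0,-0.045,0],[0,0,-0.045,0]],
], fingers=0.6)

```text
time: 2.98
ee_pos: [0.439, 0.0391, 0.0861]
tcp_rot: [[0.181, 0.983, -0.002], [0.983, -0.181, -0.0], [-0.001, -0.002, -1.0]]
ft_force: [0.5, -0.1, 0.0]
opening: 0.0511
gripper_force: 0.0
```

Request:
servo_tool([
  [[0,0,0,0],[0,0,0,0],[0,0,0,0],[0,0,0,0],[0,0,0,0]],
], fingers=0, squeeze=25)

```text
time: 3.6
ee_pos: [0.4391, 0.0394, 0.0872]
tcp_rot: [[0.181, 0.983, -0.001], [0.983, -0.181, 0.0], [-0.0, -0.001, -1.0]]
ft_force: [-6.0, -0.2, 3.1]
opening: 0.0084
gripper_force: 26.4
```

Request:
servo_tool([
  [[0.01,-0.002,0.025,0],[0.022,-0.004,0.05,0],[0.039,-0.007,0.08,0],[0.058,-0.011,0.107,0],[0.08,-0.015,0.133,0],[0.103,-0.019,0.156,0],[0.129,-0.024,0.178,0],[0.157,-0.029,0.197,0],[0.157,-0.029,0.197,0]],
])

```text
time: 4.72
ee_pos: [0.5038, 0.0278, 0.1688]
tcp_rot: [[0.181, 0.983, 0.002], [0.983, -0.181, 0.0], [0.001, 0.002, -1.0]]
ft_force: [-8.4, 1.0, 16.5]
opening: 0.0089
gripper_force: 27.0
```

Request:
servo_tool([
  [[0.0,0.0,0.01,0],[0.028,-0.005,0.027,0],[0.059,-0.01,0.041,0],[0.09,-0.016,0.053,0],[0.123,-0.022,0.061,0],[0.156,-0.028,0.067,0],[0.189,-0.034,0.069,0],[0.189,-0.034,0.069,0]],
])

```text
time: 5.72
ee_pos: [0.5801, 0.0138, 0.1945]
tcp_rot: [[0.182, 0.983, 0.003], [0.983, -0.182, 0.0], [0.001, 0.003, -1.0]]
ft_force: [2.3, 0.5, -2.0]
opening: 0.0088
gripper_force: 25.2
```

Request:
servo_tool([
  [[0.033,-0.006,0.0,0],[0.067,-0.012,-0.004,0],[0.1,-0.018,-0.01,0],[0.132,-0.024,-0.019,0],[0.163,-0.03,-0.031,0],[0.193,-0.035,-0.045,0],[0.198,-0.036,-0.048,0],[0.198,-0.036,-0.048,0]],
])

```text
time: 6.72
ee_pos: [0.6579, -0.0005, 0.1743]
tcp_rot: [[0.181, 0.983, 0.001], [0.983, -0.181, -0.0], [0.0, 0.001, -1.0]]
ft_force: [2.3, 0.8, 0.0]
opening: 0.0085
gripper_force: 25.7
```

Run:
```python
from h import *
i=viewer.camera("wrist"); s=viewer.camera("side"); c0=viewer.camera("scene")
o=np.zeros((600,800,3),np.uint8); o[:300,:400]=cv2.resize(i,(400,300))
o[:,400:]=cv2.resize(s[80:224,214:310],(400,600),interpolation=cv2.INTER_CUBIC)
o[300:,:400]=cv2.resize(c0[80:200,250:410],(400,300),interpolation=cv2.INTER_CUBIC)
cv2.imwrite("pics/m3.png",o[:,:,::-1])
```

```text
(no output)
```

View pics/m3.png

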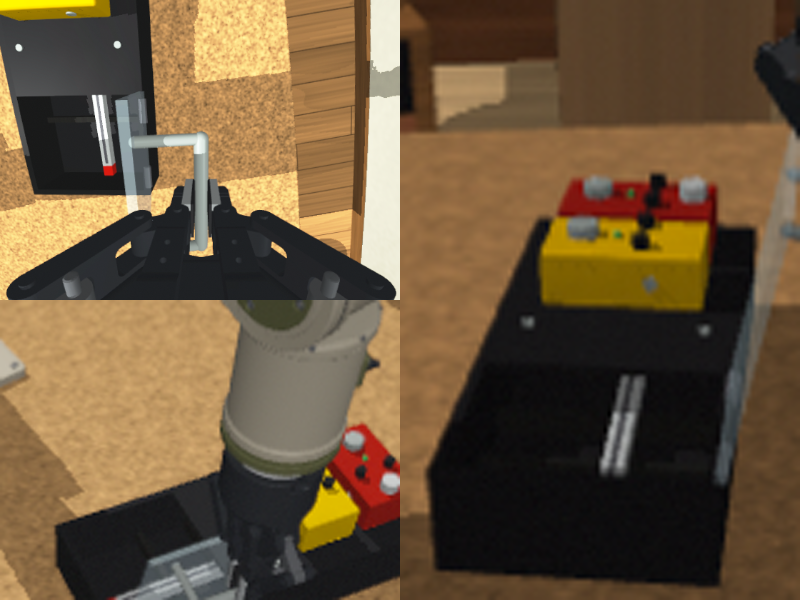

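The lid leans past upright, with the bar still held between the pads. I'll open the fingers partway and go straight up.

Request:
servo_tool([
  [[0,0,0,0],[0,0,0,0],[0,0,0,0],[0,0,0.05,0],[0,0,0.12,0],[0,0,0.22,0],[0,0,0.32,0],[0,0,0.32,0]],
], fingers=0.3)

```text
time: 7.88
ee_pos: [0.6586, -0.0004, 0.3063]
tcp_rot: [[0.181, 0.983, 0.006], [0.983, -0.181, 0.0], [0.001, 0.006, -1.0]]
ft_force: [1.1, -0.0, -0.5]
opening: 0.0257
gripper_force: 0.0
```

Request:
servo_tool([
  [[-0.12,0,0,0],[-0.25,0,0,0],[-0.38,0,0,0],[-0.38,0,0,0]],
], fingers=0.7)

```text
time: 8.38
ee_pos: [0.5026, -0.0006, 0.3024]
tcp_rot: [[0.181, 0.983, -0.0], [0.983, -0.181, -0.0], [-0.0, -0.0, -1.0]]
ft_force: [1.1, -0.5, 0.5]
opening: 0.0596
gripper_force: 0.0
```

Run:
```python
from h import *
print(arm.state()["ee_pos"])
m=viewer.camera_model("wrist"); i=viewer.camera("wrist"); s=viewer.camera("side"); np.save("w4.npy",m,allow_pickle=True)
o=np.zeros((420,800,3),np.uint8); o[:,:560]=i
o[:,560:]=cv2.resize(s[110:210,260:317],(240,420),interpolation=cv2.INTER_CUBIC)
cv2.imwrite("pics/m4.png",o[:,:,::-1])
```

```text
[ 0.50259097 -0.00060321  0.30237941]
```

View pics/m4.png

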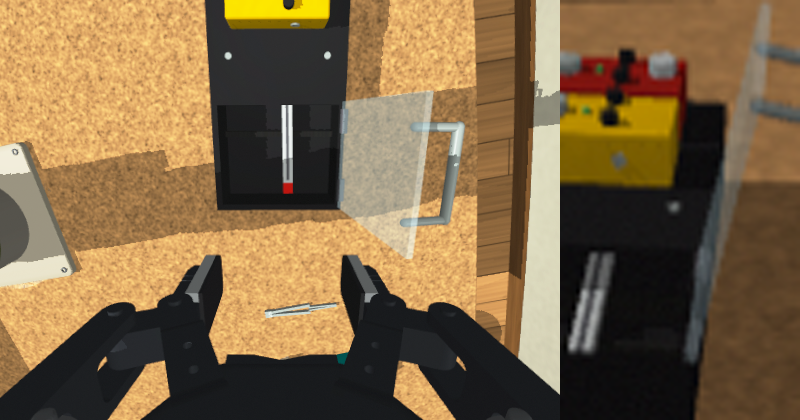

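The lid stays open. The handle bar is at (460,127)-(447,219), the free-edge corners are at (433,92) and (411,258), the rail's red end is at (288,193), and its axis runs up to (287,106).

Run:
```python
from h import *
from scipy.optimize import least_squares
m=np.load("w4.npy",allow_pickle=True).item()
p0=[.525,.1425,-.18]
def edge(t):
    r,h=.166,.003; return [[.081-r*np.cos(t)+h*np.sin(t),y,.07+r*np.sin(t)+h*np.cos(t)] for y in(-.117+.069,-.117-.069)]
obs=np.array([(433,92),(411,258),(460,127),(447,219)])
wl=[((218,208),(-.085,-.19,.07)),((341,208),(.085,-.19,.07)),((217,105),(-.077,-.052,.07)),((343,104),(.077,-.052,.07))]
def f(p):
    P=edge(p[3])+bar(p[3])[::-1]
    return np.r_[(proj("wrist",b2w(p,P),m)-obs).ravel(),(proj("wrist",b2w(p,[w[1] for w in wl]),m)-[w[0] for w in wl]).ravel(),(np.array(p[:3])-p0)/[.001,.001,.005]]
s=least_squares(f,p0+[1.75],loss="soft_l1");p=s.x;print(p,np.degrees(p[3]));print(s.fun.round(1))
r=onz("wrist",[(288,193),(287.5,106)],.035,m);d=r[:,:2]-p[:2];c,sn=np.cos(p[2]),np.sin(p[2]);print(r,d@np.array([[c,-sn],[sn,c]]))
```

```text
[ 0.52492255  0.14074663 -0.18242125  1.76484891] 101.11839385126757
[-0.  -2.4  0.1  0.2  0.8 -0.6 -0.8  0.3 -0.   1.2 -0.   1.2  1.  -1.
 -2.4  0.  -0.1 -1.8 -0.5]
[[ 0.50529136 -0.03412219  0.035     ]
 [ 0.52606212  0.08632607  0.035     ]] [[ 0.01241771 -0.1755286 ]
 [ 0.01099316 -0.05331085]]
```

Request:
servo_tool([
  [[0.018,-0.015,-0.12,0],[0.018,-0.015,-0.25,0],[0.018,-0.015,-0.38,0],[0.018,-0.015,-0.51,0],[0.018,-0.015,-0.62,0],[0.018,-0.015,-0.68,0],[0.018,-0.015,-0.71,0],[0.018,-0.015,-0.725,0],[0.018,-0.015,-0.725,0]],
], fingers=0.5)

```text
time: 9.6
ee_pos: [0.5132, -0.0063, 0.0127]
tcp_rot: [[0.181, 0.983, 0.001], [0.983, -0.181, 0.0], [0.0, 0.001, -1.0]]
ft_force: [-0.9, -0.9, 0.4]
opening: 0.0425
gripper_force: 0.0
```

Request:
servo_tool([
  [[0,0,-0.008,0],[0,0,-0.016,0],[0,0,-0.025,0],[0,0,-0.025,0]],
])

```text
time: 10.1
ee_pos: [0.5124, -0.0064, 0.0022]
tcp_rot: [[0.181, 0.983, -0.0], [0.983, -0.181, -0.0], [-0.0, -0.0, -1.0]]
ft_force: [-1.0, -0.2, 0.1]
opening: 0.0425
gripper_force: 0.0
```

Request:
servo_tool([
  [[0,0,0,0],[0,0,0,0],[0,0,0,0],[0,0,0,0],[0,0,0,0]],
], fingers=0, squeeze=25)

```text
time: 10.72
ee_pos: [0.5128, -0.0064, 0.0025]
tcp_rot: [[0.181, 0.983, 0.0], [0.983, -0.181, 0.0], [0.0, 0.0, -1.0]]
ft_force: [0.8, 0.0, 0.7]
opening: 0.0127
gripper_force: 26.2
```

Request:
servo_tool([
  [[0,0,0.02,0],[0,0,0.04,0],[0,0,0.06,0],[0,0,0.08,0],[0,0,0.1,0],[0,0,0.12,0],[0,0,0.14,0],[0,0,0.155,0],[0,0,0.155,0]],
])

```text
time: 11.85
ee_pos: [0.513, -0.0065, 0.0649]
tcp_rot: [[0.181, 0.983, 0.001], [0.983, -0.181, -0.0], [0.0, 0.001, -1.0]]
ft_force: [-1.4, -0.3, -1.5]
opening: 0.0127
gripper_force: 24.4
```

Run:
```python
from h import *
i=viewer.camera("wrist"); s=viewer.camera("side"); c0=viewer.camera("scene")
o=np.zeros((600,800,3),np.uint8); o[:300,:400]=cv2.resize(i,(400,300))
o[:,400:]=cv2.resize(s[80:224,214:310],(400,600),interpolation=cv2.INTER_CUBIC)
o[300:,:400]=cv2.resize(c0[120:240,250:410],(400,300),interpolation=cv2.INTER_CUBIC)
cv2.imwrite("pics/m5.png",o[:,:,::-1])
```

```text
(no output)
```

View pics/m5.png

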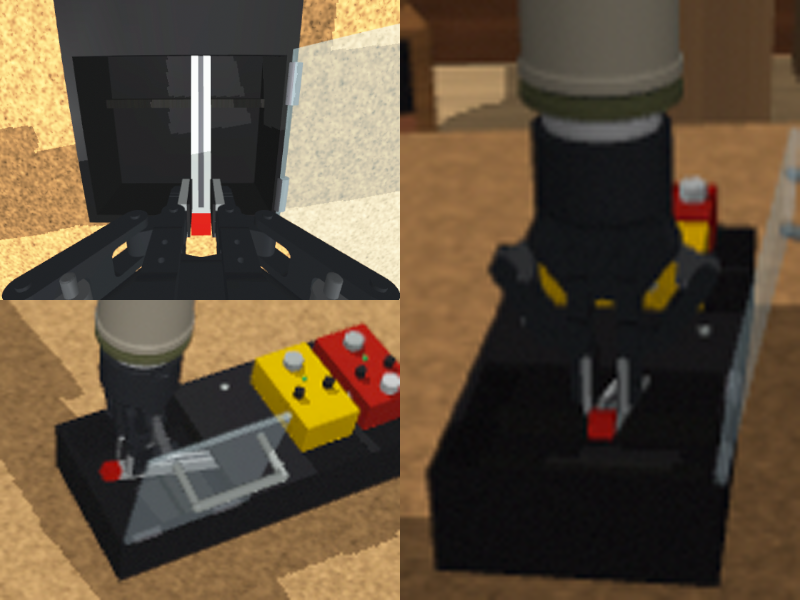

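The lead end is up and held, with the rail slanting under the deck edge. Now I'll draw it out along its slant.

Request:
servo_tool([
  [[-0.007,-0.04,0.018,0],[-0.015,-0.08,0.036,0],[-0.022,-0.12,0.054,0],[-0.03,-0.16,0.072,0],[-0.037,-0.2,0.09,0],[-0.044,-0.24,0.108,0],[-0.052,-0.28,0.126,0],[-0.059,-0.32,0.144,0],[-0.066,-0.36,0.162,0],[-0.074,-0.4,0.18,0],[-0.081,-0.44,0.2,0],[-0.081,-0.44,0.2,0]],
])

```text
time: 13.5
ee_pos: [0.4803, -0.184, 0.1451]
tcp_rot: [[0.183, 0.983, 0.001], [0.983, -0.183, -0.001], [-0.0, 0.001, -1.0]]
ft_force: [0.2, 0.6, -0.6]
opening: 0.0126
gripper_force: 24.6
```

Request:
servo_tool([
  [[0,0,0,0],[0,0,0,0],[0,0,0.05,0],[0,0,0.1,0],[0,0,0.16,0],[0,0,0.22,0],[0,0,0.28,0],[0,0,0.34,0],[0,0,0.4,0],[0,0,0.44,0],[0,0,0.46,0],[0,0,0.46,0],[0,0,0.46,0],[0,0,0.46,0],[0,0,0.46,0],[0,0,0.46,0]],
], squeeze=60, fingers=0)

```text
time: 15.5
ee_pos: [0.4802, -0.1824, 0.3283]
tcp_rot: [[0.181, 0.983, -0.0], [0.983, -0.181, 0.0], [-0.0, -0.0, -1.0]]
ft_force: [-0.6, 0.7, -0.1]
opening: 0.0112
gripper_force: 58.8
```

Run:
```python
from h import *
print(arm.state()["qvel"].round(2))
i=viewer.camera("wrist"); s=viewer.camera("side"); c0=viewer.camera("scene")
o=np.zeros((600,800,3),np.uint8); o[:300,:400]=cv2.resize(i,(400,300))
o[:300,400:]=cv2.resize(s,(400,300)); o[300:,:400]=cv2.resize(c0,(400,300)); o[300:,400:]=cv2.resize(s[20:230,150:360],(400,300))
cv2.imwrite("pics/m6.png",o[:,:,::-1])
```

```text
[ 0.05 -0.06 -0.06 -0.12  0.02 -0.02  0.07]
```

View pics/m6.png

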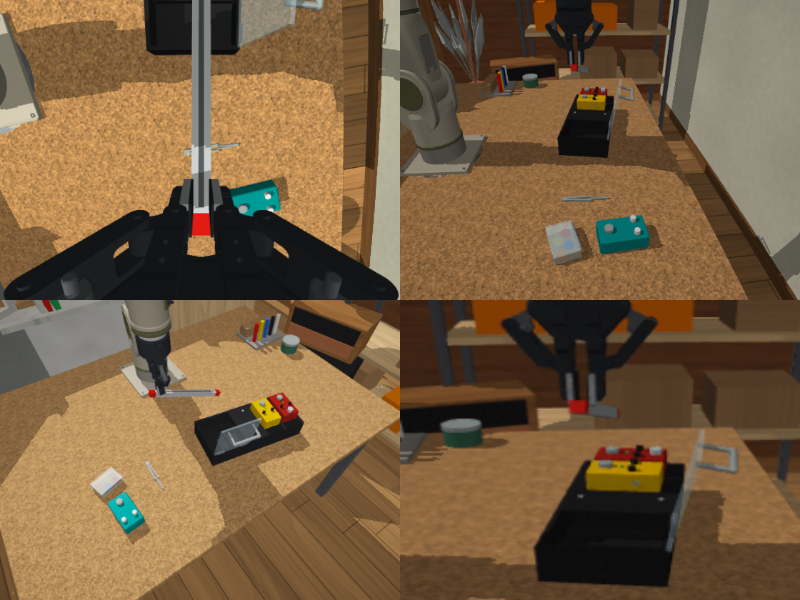

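The rail is held high and still, the lid stands open, and the bystanders haven't moved. I'll hand it in.

```bash
python3 -c "
from cell import ticket; print(ticket.hand_in())"
```

```text
the job is handed in; nothing more can be done
None
```

The job is handed in: I measured the lid standing open at about 101°, and the gripper is holding the rail still at about 0.33 m, clear of everything, with the teal pedal, pick box and tweezer where they were.

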